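Trim an instrument's slotted adjuster under its bifold dust cover

TASK

Push the bifold dust cover of the grey trim box so that its two panels fold flat against each other, then take the wide-blade screwdriver from its stand, turn it lightly on the screw inside until the blade drops into the slot, and turn the screw clockwise until the pointer stands on the one long, thick mark of the scale. Then stand the screwdriver back upright in its stand, leaving the cover folded, without leaning hard on the screw or shoving the other things on the bench about.

Things in the scene. Friction and masses are not known exactly. Their poses are not given: they have to be found in the camera images.
- trim_box: Grey metal box, 144 (x) x 128 (y) x 50 mm high, fixed; origin at the centre of its underside, z up. In its open top (100 x 104 mm) is a recess; on the recess floor, 29 mm above the worktop, are a white round scale plate, a dark pointer and, on the same centre, a brass slotted screw. At the start the bifold cover stands over it as a low tent and hides the screw from above.
- scale_mark (a point): Middle of the one long, thick, black mark of the scale, 35 mm from the centre on the box's +x side, 29 mm above the worktop; short thin marks lie every 0.2 rad to both sides of it.
- screw_top (a point): Centre of the top face of the screw head, 40 mm above the worktop on the box's centre line; axes as the box's (they do not turn with the screw). Brass head 30 mm across; slot right across it, 6 mm wide with 1.2 mm bevels, 5.5 mm deep. The slot's direction is not measured; see pointer. Delicate: 3 to 15 N on the driver will do, never over 40 N.
- pointer (a joint): Angle of the dark pointer (36 mm long), rad: 0 on the long mark, growing clockwise seen from above, -0.9 to -0.5 at the start (towards the box's +y), range -1.3 to 0.6. The screw's slot lies along the pointer to within 0.3 rad: the screw has that free play either way (0.045 N m), then carries the pointer along (0.1 N m in all). Both stay where left.
- cover (a joint): Angle of the bifold's first panel above level, rad: 0 lying flat, 0.5 to 0.7 at the start, 1.53 fully folded, both panels upright and flat together. Two aluminium panels, each 96 (box x) x 50 x 4 mm; the first hinges on the box's +y rim, the second on the first, its free edge sliding on rails at box y = 50 - 100 cos(angle) mm. Stays where left; 103 mm above the worktop when folded.
- pull_bar (a point): Centre of the steel bar, 12 mm thick, 70 mm long along the box's x axis, that stands off the second panel by its free edge. To fold the cover push it (1 to 2 N) towards the box's +y side; it stays 62 to 69 mm above the worktop and ends at box y = 34 mm when fully folded, within 6 mm of which is flat enough. Free surface of the box beside it is 50 mm high.
- driver_grip (a point): Centre of the handle of the wide-blade screwdriver, 97 mm above the blade's tip. Grey handle 26 mm square with rounded corners, 80 mm long, flat sides facing the point's x and y; z points from blade to handle end, up at the start. Black round flange of 46 mm under the handle, its underside 50 mm above the tip. Whole tool 141 mm long, about 0.16 kg.
- driver_tip (a point): Middle of the blade's end. The steel blade is 22 mm wide (along this point's x axis) and 3.4 mm thick (along y), straight for 14 mm, then thickening to a 12 mm shank.
- stand_top (a point): Centre of the top face of the fixed aluminium driver stand (76 mm square block, 60 mm high, on a black foot), z up. A 34 mm square hole, sides along the point's x and y, runs down through it; the screwdriver stands in it blade down, its flange resting on the top face, so that the handle's centre is 47 mm above that face.
- reagent_4: Bystander: white bottle with a green cap, 62 mm across, 118 mm high; origin at its underside. Leave it.
- cup_0: Bystander: lidded specimen cup, 64 mm across, 66 mm high; origin at its underside. Leave it.
- cup_1: Bystander: another lidded specimen cup, 64 mm across, 66 mm high; origin at its underside. Leave it.
- timer: Bystander: white bench timer, 66 x 66 x 19 mm; origin at its underside. Leave it.
- stapler: Bystander: stapler, 34 x 128 x 42 mm; origin at its underside. Leave it.
Mind the look-alikes: they are no part of the job. Leave any blue look-alike of the part that bears driver_grip alone.

How it is judged (in metres and radians):
On the way, in this order (a step that is already met when the one before it is completed fails the run):
1. the bifold cover is folded flat (over 1.40 rad) (value of joint cover above 1.4 rad), for 0.2 s.
2. the screwdriver's blade has dropped into the slot (tip over 3 mm below the screw's top face, within 6 mm of its axis) (z of driver_tip in the frame of screw_top below -0.003 m and horizontal distance between driver_tip and screw_top below 0.006 m), for 0.2 s.
3. the pointer is on the long mark (within 0.13 rad) with the blade still in the slot (all of step 2 and value of joint pointer between -0.13 and 0.13 rad), for 0.2 s.
At the end, for the whole second after the job is handed in: The cover is folded over 1.40 rad, the pointer is within 0.13 rad of the long mark, and the screwdriver stands released and upright (within 0.1 rad) in its stand, its flange down on the top face (handle centre within 12 mm of the hole's axis and at most 51 mm above the top face) (value of joint cover above 1.4 rad and value of joint pointer between -0.13 and 0.13 rad and horizontal distance between driver_grip and stand_top below 0.012 m and z of driver_grip in the frame of stand_top below 0.051 m and angle between driver_grip's own z axis and vertical below 0.1 rad and contact force between the fingers and driver below 0.1 N); the robot touches nothing.
It fails at once if the screwdriver is pushed on the trim box or its screw with more than 40 N (contact force between driver and trim_box above 40 N).
It fails at once if a bystander is shoved more than 30 mm (distance of any of cup_0, cup_1, timer, stapler, reagent_4 from where it was at the start of the episode above 0.03 m).
It also fails if it takes over 72 s, if anything falls off the work surface, if the arm or the gripper's body presses on something with over 40 N, if the wrist force passes 120 N, or if a joint passes its speed limit or range.

ROBOT

A 6-joint arm with a two-finger parallel gripper is mounted at the origin on a cart in front of the work surface, level with it; the furniture and walls round the work are solid. World frame = base frame: x ahead of the robot, y to its left, z up, the work surface at z = 0. Lengths are in mm, angles in rad, forces in N, time in s.
With the tool pointing down it reaches from about 350 to 975 mm from the base axis. Payload 7.1 kg.
Tool frame: the origin (TCP) lies at the very end of the fingers, on their centre line; the grasp point (between the pads) lies 19 mm behind it; z points along the fingers, y is the line along which they close (so a half turn about z gives the same grasp; the last joint's range is limited). The gripper opens to 88 mm and grips with 3 to 60 N. Pads are 20 mm wide; open, the fingers measure 115 mm over their backs; the gripper's body (75 mm by 178 mm) begins 61 mm behind the grasp point.
Start: joints at [1.213, 0.423, 1.63, -0, 1.089, -0.019], TCP at [207.69, 589.465, 222.675] pointing down, gripper open.
Joint ranges: [-3, 3], [-0.9, 2.11], [0.09, 2.58], [-1.31, 4.45], [0.11, 2.69], [-2.54, 2.54]. Speed limits (rad/s): [2.39, 2.39, 3.01, 3.14, 3.14, 3.14].

INTERFACE

Orientations are given as a rotation vector (axis times angle).
In Python, from workcell import * gives the robot as it stands.
- The arm moves only by the tool step_arm, never from a script. Its argument "deltas" is a list of rows, each a list of 3 entries, a list of its own where there are three numbers: the shift along the tool's x, y, z in units of 300 mm (1.0 is 300 mm), then the turn, a rotation vector about the tool's x, y, z in units of 1.5 rad (1.0 is 1.5 rad), then the gripper command: -1 is shut, 1 is fully open, values between are in proportion. In form: [[[dx, dy, dz], [rx, ry, rz], gripper], ...]. A call has 1 to 20 rows; each row is the pose to reach, as a shift and turn from the pose commanded when the call began, along the tool's axes at that moment; what a row does not reach only later rows make up. A row lasts 1/12 s, in which the tool goes at most 41.7 mm and 7.16 degrees, less where a joint would pass 70% of its speed; a pose out of reach is approached as far as the arm can. A call with a number of a shift or a turn outside -1 to 1 is refused whole. A call with a gripper value outside its range is refused whole. The fingers move at their own pace and stop on an object; the grip force is fixed at half the most. Time passes only in rows, so rows that repeat a pose let the fingers close. It gives the time, the measured TCP pose, the force, the opening and the grip force at its end, in the units of the state.
- get_obs(): the state, without advancing time (a new reading comes with each control period).
- get_image(name): name is "scene" or "top"; returns a dict with "pixels" (480x640x3 uint8, red, green, blue), "fx", "fy", "cx", "cy" (pixels), "T" (4x4, takes a point from camera to world coordinates). Camera axes: x right, y down, z forward; pixel columns grow to the right and rows downward; lengths in mm; the calibration is good to about 2 mm. A picture is of the moment at which its call begins. There is no depth.
- close_job(): hands the job in; it is judged then, once.
The state is a dict: "t": time; "qpos": joint angles; "qvel": joint speeds; "joint_torque": joint torques, N m; "ee_pos": TCP position; "orientation": TCP orientation; "ft_force": force on the tool from outside, world axes, zero at the start; "moment": the same for the moment, N m; "width": finger opening in mm; "grasp_force": force on a finger pad.
Only numpy, scipy, OpenCV 4.12 (cv2) and the standard library are available. Lean on these libraries where they do the work, as an engineer would, in place of code of your own. Each camera call takes 0.05 s, during which the arm holds its last target. There are 200 camera calls.

## Working session

There is one attempt and no reset: what is moved stays moved. The work goes in short steps, Python scripts to look and compute and a tool call to move; the robot and the scene stay as the last step left them, time stands still between calls to the robot, and variables do not carry over. Pictures are saved under pics/ and viewed, at most 13 in all, crops included, and the job is handed in when it is done.

Besides the shell and the picture viewer there is one more tool, called in YAML: its name, and indented under it one key for each argument. step_arm: Moves the arm, as the interface text tells. Its arguments: {"type":"object","properties":{"deltas":{"type":"array","items":{"type":"array"}}},"required":["deltas"]}

```bash
ls; mkdir -p pics
python3 - <<'E'
from workcell import *
import cv2,numpy as np
o=get_obs();print({k:np.round(v,3) for k,v in o.items()})
for n in("scene","top"):
    i=get_image(n);cv2.imwrite(f"pics/{n}0.png",i["pixels"][:,:,::-1]);print(n,i["fx"],i["cx"],i["cy"],np.round(i["T"],3).tolist())
E
```

```text
pics
{'t': np.float64(0.0), 'qpos': array([ 1.213,  0.424,  1.631, -0.   ,  1.089, -0.019]), 'qvel': array([ 0.   ,  0.   ,  0.001, -0.001, -0.001, -0.001]), 'joint_torque': array([-2.0000e-03, -5.4462e+01, -2.7366e+01,  6.4000e-02,  2.3000e-02,
       -0.0000e+00]), 'ee_pos': array([207.503, 588.959, 221.91 ]), 'orientation': array([-5.300e-01, -3.096e+00,  2.000e-03]), 'ft_force': array([0.458, 0.69 , 0.061]), 'moment': array([ 0.025, -0.005, -0.006]), 'grasp_force': np.float64(0.0), 'width': np.float64(88.029)}
scene 443.42216205013983 324.62213340267283 232.94157528483964 [[0.869, -0.246, 0.429, -21.291], [-0.494, -0.397, 0.773, -896.569], [-0.02, -0.884, -0.466, 660.252], [0.0, 0.0, 0.0, 1.0]]
top 574.6110767921228 326.3007880735434 236.89652287555757 [[0.08, -0.972, 0.219, 197.162], [-0.997, -0.079, 0.012, 7.131], [0.006, -0.219, -0.976, 1324.91], [0.0, 0.0, 0.0, 1.0]]
```

View pics/top0.png

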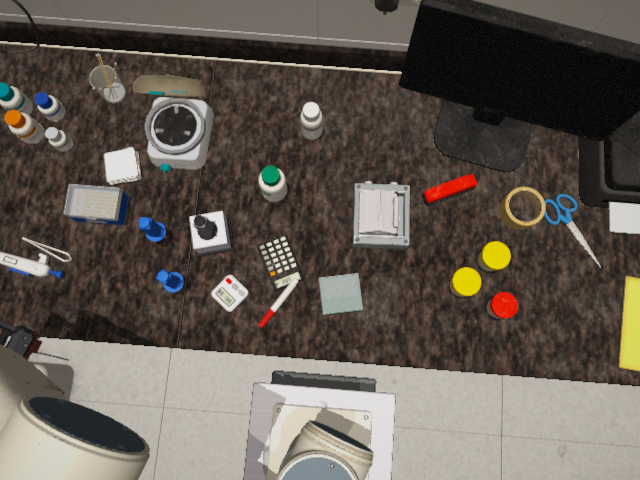

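View pics/scene0.png

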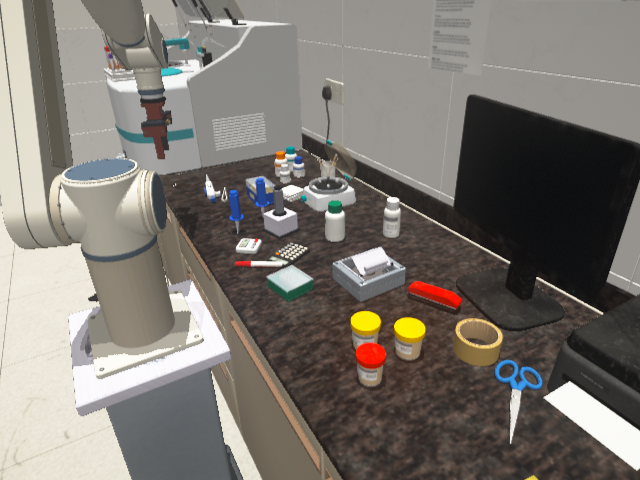

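Run:
```python
import cv2,numpy as np
t=cv2.imread("pics/top0.png");s=cv2.imread("pics/scene0.png")
c=lambda i,x,y,w,h:cv2.resize(i[y:y+h,x:x+w],(400,300),interpolation=cv2.INTER_CUBIC)
m=np.vstack([np.hstack([c(t,334,170,96,72+0),c(t,170,195,80,60)]),np.hstack([c(s,323,235,96,72),c(s,220,170,100,75)])])
cv2.imwrite("pics/m0.png",m)
```

```text
(no output)
```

View pics/m0.png

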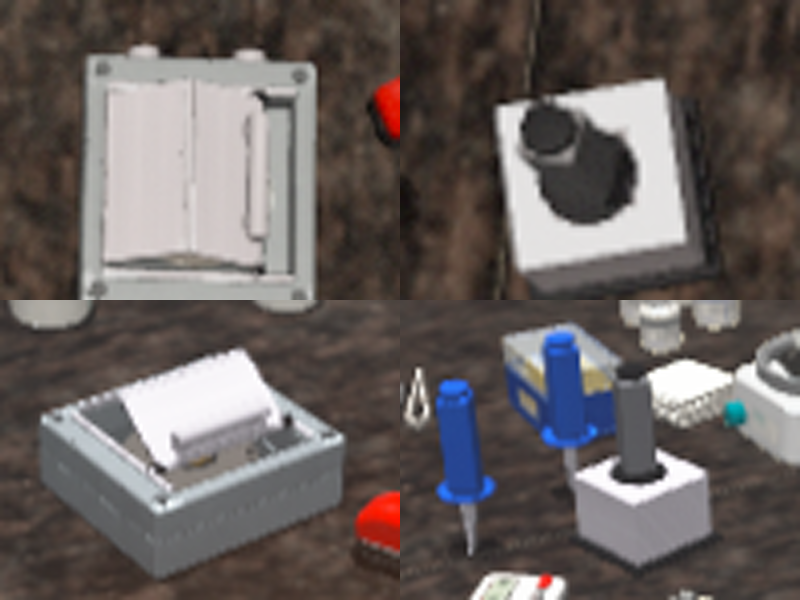

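```bash
cat > h.py <<'E'
from workcell import *
import numpy as np, cv2
from scipy.spatial.transform import Rotation as R
np.set_printoptions(precision=3,suppress=True)
I={}
def img(n,new=True):
    if new or n not in I: I[n]=get_image(n)
    return I[n]
def ray(n,p,c=None):
    c=c or img(n,False); T=np.array(c["T"]); d=T[:3,:3]@[(p[0]-c["cx"])/c["fx"],(p[1]-c["cy"])/c["fy"],1]
    return T[:3,3],d/np.linalg.norm(d)
def plane(n,p,z): o,d=ray(n,p); return o+d*(z-o[2])/d[2]
def tri(pt,ps):
    o1,d1=ray("top",pt);o2,d2=ray("scene",ps)
    s=np.linalg.lstsq(np.c_[d1,-d2],o2-o1,rcond=None)[0]
    a,b=o1+s[0]*d1,o2+s[1]*d2
    return (a+b)/2,np.linalg.norm(a-b)
def proj(n,P):
    c=img(n,False);T=np.linalg.inv(np.array(c["T"]));q=T[:3,:3]@P+T[:3,3]
    return np.array([c["fx"]*q[0]/q[2]+c["cx"],c["fy"]*q[1]/q[2]+c["cy"]])
def delta(pos,Rm,cur=None):
    "shift/turn units from measured pose to target"
    o=get_obs();R0=R.from_rotvec(o["orientation"])
    return R0.inv().apply(np.array(pos)-o["ee_pos"])/300,(R0.inv()*Rm).as_rotvec()/1.5
def down(yaw):  # tool z down, tool y axis at world angle yaw
    y=np.array([np.cos(yaw),np.sin(yaw),0]);z=np.array([0,0,-1.]);x=np.cross(y,z)
    return R.from_matrix(np.c_[x,y,z])
E
python3 - <<'E'
from h import *
T1=lambda a,b:(334+a*96/400,170+b*72/300); T2=lambda a,b:(170+(a-400)/5,195+b/5)
S1=lambda a,b:(323+a*96/400,235+(b-300)*72/300); S2=lambda a,b:(220+(a-400)/4,170+(b-300)/4)
print("boxscrews");P=[plane("top",T1(*p),50) for p in((102,69),(300,75),(97,288),(296,290))];print(np.array(P),np.mean(P,0))
print("box corner", tri(T1(316,62),S1(342,437)),tri(T1(88,58),S1(170,375)))
print([plane("scene",S1(*p),50) for p in((155,513),(40,430),(342,437))],plane("top",T1(88,58),50),plane("top",T1(316,62),50))
print("bar",tri(T1(258,100),S1(272,410)),tri(T1(256,238),S1(178,441)))
for z in(60,66):print("stand",z);Q=np.array([plane("top",T2(*p),z) for p in((497,105),(663,80),(692,243),(527,268))]);print(Q,Q.mean(0))
print("stand tri",tri(T2(497,105),S2(577,478)) ,tri(T2(527,268),S2(577,478)),tri(T2(692,243),S2(642,506)),tri(T2(663,80),S2(714,487)))
print("handle top",tri(T2(551,128),S2(633,370)))
E
```

```text
boxscrews
[[ 608.922  -42.674   50.   ]
 [ 614.481 -152.857   50.   ]
 [ 484.064  -48.421   50.   ]
 [ 491.791 -156.77    50.   ]] [ 549.815 -100.181   50.   ]
box corner (array([ 620.956, -160.495,   51.508]), np.float64(2.810366717227842)) (array([601.72 , -28.103,  40.678]), np.float64(33.09481428886366))
[array([ 478.13 , -166.983,   50.   ]), array([467.214, -55.276,  50.   ]), array([ 620.879, -158.618,   50.   ])] [614.68  -34.458  50.   ] [ 622.783 -161.381   50.   ]
bar (array([ 592.166, -128.021,   63.205]), np.float64(3.693914272326881)) (array([ 516.017, -132.085,   67.048]), np.float64(2.4406391708800594))
stand 60
[[504.425 335.887  60.   ]
 [522.264 262.217  60.   ]
 [447.935 240.175  60.   ]
 [430.529 312.52   60.   ]] [476.288 287.7    60.   ]
stand 66
[[502.968 334.328  66.   ]
 [520.722 261.007  66.   ]
 [446.745 239.069  66.   ]
 [429.422 311.071  66.   ]] [474.964 286.369  66.   ]
stand tri (array([478.176, 348.143,  41.14 ]), np.float64(62.513924142043244)) (array([431.443, 312.811,  58.113]), np.float64(1.1711672853561115)) (array([451.556, 239.486,  58.167]), np.float64(6.774797113865381)) (array([527.523, 264.773,  45.039]), np.float64(2.9284706935070717))
handle top (array([475.634, 288.535, 148.865]), np.float64(1.8332102916410353))
```

Run:
```python
from h import *
o=get_obs();print(R.from_rotvec(o["orientation"]).as_matrix())
th=0.045
for y in(th+np.pi/2,th-np.pi/2,th,th+np.pi):
  print(y,delta((552,-165,200),down(y)))
```

```text
[[-0.943  0.332 -0.   ]
 [ 0.332  0.943 -0.001]
 [ 0.    -0.001 -1.   ]]
1.6157963267948965 (array([-1.918, -1.989,  0.076]), array([-0.001, -0.   , -0.256]))
-1.5257963267948966 (array([-1.918, -1.989,  0.076]), array([-0.   ,  0.001,  1.839]))
0.045 (array([-1.918, -1.989,  0.076]), array([-0.001,  0.   ,  0.791]))
3.186592653589793 (array([-1.918, -1.989,  0.076]), array([-0.   , -0.001, -1.303]))
```

step_arm:
  deltas:
    - [[-0.48,-0.5,0],[0,0,0],-1]
    - [[-0.96,-0.99,0],[0,0,0],-1]
    - [[-0.96,-0.99,0],[0,0,0],-1]
    - [[-0.96,-0.99,0],[0,0,0],-1]
    - [[-0.96,-0.99,0],[0,0,0],-1]
    - [[-0.96,-0.99,0],[0,0,0],-1]
    - [[-0.96,-0.99,0],[0,0,0],-1]
    - [[-0.96,-0.99,0],[0,0,0],-1]
    - [[-0.96,-0.99,0],[0,0,0],-1]
    - [[-0.96,-0.99,0],[0,0,0],-1]
    - [[-0.96,-0.99,0],[0,0,0],-1]
    - [[-0.96,-0.99,0],[0,0,0],-1]

```text
t: 1.2
ee_pos: [381.3, 212.0, 222.8]
orientation: [0.537, 3.095, 0.0]
ft_force: [-0.5, 1.0, -0.6]
width: 11.2
grasp_force: 0.0
```

step_arm:
  deltas:
    - [[-0.48,-0.5,0],[0,0,0.4],-1]
    - [[-0.96,-0.99,0.076],[0,0,0.79],-1]
    - [[-0.96,-0.99,0.076],[0,0,0.79],-1]
    - [[-0.96,-0.99,0.076],[0,0,0.79],-1]
    - [[-0.96,-0.99,0.076],[0,0,0.79],-1]
    - [[-0.96,-0.99,0.076],[0,0,0.79],-1]
    - [[-0.96,-0.99,0.076],[0,0,0.79],-1]
    - [[-0.96,-0.99,0.076],[0,0,0.79],-1]
    - [[-0.96,-0.99,0.076],[0,0,0.79],-1]
    - [[-0.96,-0.99,0.076],[0,0,0.79],-1]
    - [[-0.96,-0.99,0.076],[0,0,0.79],-1]
    - [[-0.96,-0.99,0.076],[0,0,0.79],-1]

```text
t: 2.2
ee_pos: [554.4, -162.3, 199.2]
orientation: [-2.169, -2.272, -0.0]
ft_force: [-1.0, 0.4, -0.8]
width: 0.4
grasp_force: 0.0
```

Run:
```python
from h import *
print(get_obs()["ee_pos"],get_obs()["qpos"]);print(delta((553,-163,57),down(.045)))
```

```text
[ 554.448 -162.307  199.159] [-0.306  0.383  1.755  0.     1.004 -0.352]
(array([-0.002, -0.005,  0.474]), array([-0.   , -0.   ,  0.001]))
```

step_arm:
  deltas:
    - [[0,0,0.14],[0,0,0],-1]
    - [[0,0,0.28],[0,0,0],-1]
    - [[0,0,0.38],[0,0,0],-1]
    - [[0,0,0.44],[0,0,0],-1]
    - [[0,0,0.474],[0,0,0],-1]
    - [[0,0,0.474],[0,0,0],-1]
    - [[0,0,0.474],[0,0,0],-1]

```text
t: 2.78
ee_pos: [553.8, -160.9, 58.0]
orientation: [-2.166, -2.275, 0.0]
ft_force: [0.9, 0.2, -0.4]
width: 0.3
grasp_force: 0.0
```

step_arm:
  deltas:
    - [[0.02,0,0],[0,0,0],-1]
    - [[0.04,0,0],[0,0,0],-1]
    - [[0.06,0,0],[0,0,0],-1]
    - [[0.08,0,0],[0,0,0],-1]
    - [[0.1,0,0],[0,0,0],-1]
    - [[0.12,0,0],[0,0,0],-1]
    - [[0.14,0,0],[0,0,0],-1]
    - [[0.16,0,0],[0,0,0],-1]
    - [[0.18,0,0],[0,0,0],-1]
    - [[0.2,0,0],[0,0,0],-1]
    - [[0.21,0,0],[0,0,0],-1]
    - [[0.22,0,0],[0,0,0],-1]
    - [[0.23,0,0],[0,0,0],-1]
    - [[0.24,0,0],[0,0,0],-1]
    - [[0.24,0,0],[0,0,0],-1]

```text
t: 4.03
ee_pos: [550.1, -89.9, 57.7]
orientation: [-2.168, -2.273, -0.0]
ft_force: [-0.5, 0.1, 0.6]
width: 0.3
grasp_force: 0.0
```

step_arm:
  deltas:
    - [[0.01,0,0],[0,0,0],-1]
    - [[0.02,0,0],[0,0,0],-1]
    - [[0.025,0,0],[0,0,0],-1]
    - [[0.025,0,0],[0,0,0],-1]

```text
t: 4.37
ee_pos: [549.7, -82.4, 57.7]
orientation: [-2.168, -2.273, -0.0]
ft_force: [-0.5, 1.4, -1.0]
width: 0.1
grasp_force: 0.0
```

Run:
```python
from h import *
t=img("top")["pixels"][:,:,::-1];s=img("scene")["pixels"][:,:,::-1]
c=lambda i,x,y,w,h:cv2.resize(i[y:y+h,x:x+w],(400,300),interpolation=cv2.INTER_CUBIC)
cv2.imwrite("pics/m1.png",np.hstack([c(t,322,160,120,90),c(s,313,220,120,90)]))
```

```text
(no output)
```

View pics/m1.png

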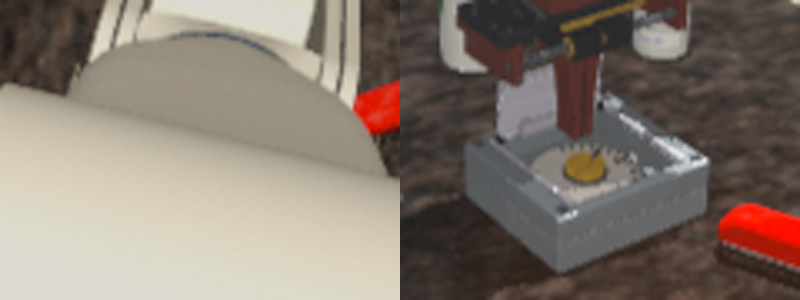

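step_arm:
  deltas:
    - [[0.005,0,0],[0,0,0],-1]
    - [[0.01,0,0],[0,0,0],-1]
    - [[0.01,0,0],[0,0,0],-1]

```text
t: 4.72
ee_pos: [549.6, -79.6, 57.7]
orientation: [-2.169, -2.273, 0.0]
ft_force: [0.1, 0.8, -0.1]
width: 0.4
grasp_force: 0.0
```

step_arm:
  deltas:
    - [[0.005,0,0],[0,0,0],-1]
    - [[0.01,0,0],[0,0,0],-1]
    - [[0.01,0,0],[0,0,0],-1]

```text
t: 4.97
ee_pos: [549.6, -77.1, 57.7]
orientation: [2.167, 2.273, -0.001]
ft_force: [0.4, -3.2, -0.9]
width: 0.4
grasp_force: 1.8
```

step_arm:
  deltas:
    - [[0.005,0,0],[0,0,0],-1]
    - [[0.007,0,0],[0,0,0],-1]
    - [[0.007,0,0],[0,0,0],-1]

```text
t: 5.22
ee_pos: [549.6, -76.7, 57.7]
orientation: [2.166, 2.273, -0.003]
ft_force: [-1.0, -14.1, -2.1]
width: 0.3
grasp_force: 6.9
```

step_arm:
  deltas:
    - [[-0.06,0,-0.02],[0,0,0],-1]
    - [[-0.1,0,-0.1],[0,0,0],-1]
    - [[-0.1,0,-0.24],[0,0,0],-1]
    - [[-0.1,0,-0.38],[0,0,0],-1]
    - [[-0.1,0,-0.52],[0,0,0],-1]
    - [[-0.1,0,-0.6],[0,0,0],-1]
    - [[-0.1,0,-0.6],[0,0,0],-1]
    - [[-0.1,0,-0.6],[0,0,0],-1]

```text
t: 5.88
ee_pos: [551.6, -104.6, 239.3]
orientation: [2.167, 2.271, 0.003]
ft_force: [-0.3, 0.2, -0.7]
width: 0.6
grasp_force: 0.0
```

Run:
```python
from h import *
print(get_obs()["ee_pos"],get_obs()["qpos"]);print(delta((476,288,238),down(.27)))
```

```text
[ 551.587 -104.604  239.267] [-0.209  0.309  1.76   0.     1.069 -0.256]
(array([ 1.319, -0.19 ,  0.003]), array([ 0.002,  0.001, -0.149]))
```

step_arm:
  deltas:
    - [[0.35,-0.05,0],[0,0,0],1]
    - [[0.9,-0.13,0],[0,0,0],1]
    - [[0.9,-0.13,0],[0,0,0],1]
    - [[0.9,-0.13,0],[0,0,0],1]
    - [[0.9,-0.13,0],[0,0,0],1]
    - [[0.9,-0.13,0],[0,0,0],1]
    - [[0.9,-0.13,0],[0,0,0],1]

```text
t: 6.47
ee_pos: [496.7, 166.3, 235.5]
orientation: [-2.165, -2.273, 0.004]
ft_force: [-0.3, -0.4, -0.4]
width: 43.8
grasp_force: 0.0
```

step_arm:
  deltas:
    - [[0.419,-0.06,0],[0,0,-0.149],1]
    - [[0.419,-0.06,0],[0,0,-0.149],1]
    - [[0.419,-0.06,0],[0,0,-0.149],1]
    - [[0.419,-0.06,0],[0,0,-0.149],1]
    - [[0.419,-0.06,0],[0,0,-0.149],1]
    - [[0.419,-0.06,0],[0,0,-0.149],1]

```text
t: 6.97
ee_pos: [474.2, 287.2, 235.9]
orientation: [-1.9, -2.501, 0.005]
ft_force: [0.7, 0.7, -1.1]
width: 83.9
grasp_force: 0.0
```

Run:
```python
from h import *
print(get_obs()["ee_pos"],get_obs()["qpos"]);print(delta((475.5,288,95),down(.27)))
t=img("top")["pixels"][:,:,::-1];s=img("scene")["pixels"][:,:,::-1]
c=lambda i,x,y,w,h:cv2.resize(i[y:y+h,x:x+w],(400,300),interpolation=cv2.INTER_CUBIC)
cv2.imwrite("pics/s1.png",s);cv2.imwrite("pics/t1.png",t)
cv2.imwrite("pics/m2.png",np.vstack([np.hstack([c(t,342,175,80,60),c(s,323,235,96,72)]),np.hstack([c(t,130,170,160,120),c(s,220,150,120,90)])]))
```

```text
[474.235 287.222 235.882] [ 0.523  0.306  1.773 -0.     1.066  0.252]
(array([0.002, 0.006, 0.47 ]), array([-0.002,  0.001,  0.001]))
```

View pics/m2.png

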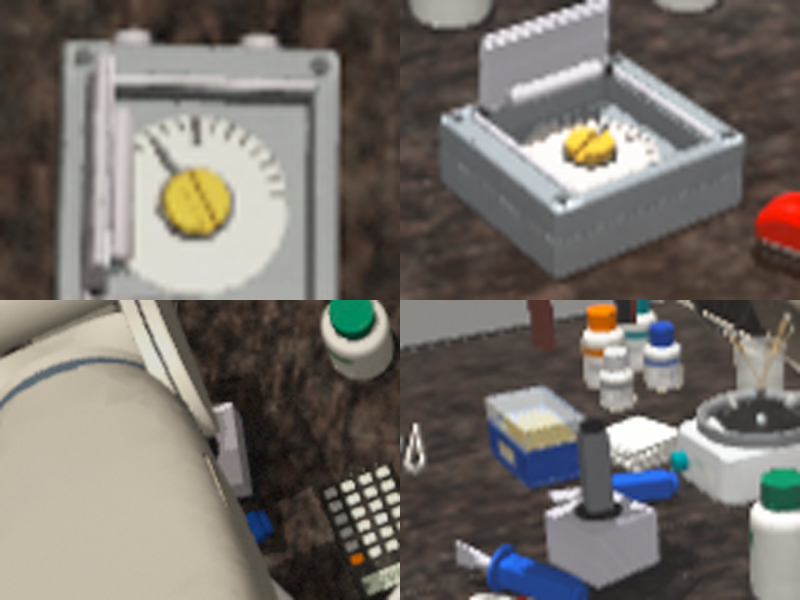

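Run:
```python
from h import *
t=lambda a,b:(342+a/5,175+b/5)
c=plane("top",t(197,202),40);print("screw",c)
for n,p,z in(("ptr",(152,138),31),("ptr2",(178,170),31),("mark",(196,130),29)):
    q=plane("top",t(*p),z)-c;print(n,q,np.hypot(*q[:2]),np.arctan2(q[1],q[0]))
a,b=plane("top",t(187,180),40),plane("top",t(209,226),40);d=a-b;print("slot",np.arctan2(d[1],d[0]))
s=lambda a,b:(323+(a-400)*.24,235+b*.24)
print("scene screw",plane("scene",s(589,144),40), "tri",tri(t(197,202),s(589,144)))
a,b=plane("scene",s(606,125),40),plane("scene",s(577,160),40);d=a-b;print("slot",np.arctan2(d[1],d[0]))
# refine: yellow centroid
for n in("top","scene"):
    h=cv2.cvtColor(img(n,False)["pixels"],cv2.COLOR_RGB2HSV);m=cv2.inRange(h,(20,120,100),(32,255,255))
    x0,y0,w,hh=(370,200,30,30) if n=="top" else (355,255,30,30)
    v=np.argwhere(m[y0:y0+hh,x0:x0+w]).astype(float);print(n,v.mean(0)[::-1]+[x0,y0],len(v),plane(n,v.mean(0)[::-1]+[x0,y0],39))
```

```text
screw [ 546.912 -100.644   40.   ]
ptr [31.651 22.083 -9.   ] 38.592987117497515 0.6091761631398313
ptr2 [17.148  9.006 -9.   ] 19.368690218745872 0.48358625937271915
mark [ 37.823   1.607 -11.   ] 37.857056737772204 0.04246700318032846
slot 0.4964752091927221
scene screw [ 545.793 -103.718   40.   ] tri (array([ 547.647, -100.891,   37.796]), np.float64(0.28667527709581053))
slot 0.5569583123228925
top [380.859 215.007] 135 [548.02  -99.424  39.   ]
scene [368.043 269.514] 70 [ 546.133 -101.832   39.   ]
```

step_arm:
  deltas:
    - [[0,0.005,0.1],[0,0,0],1]
    - [[0,0.005,0.22],[0,0,0],1]
    - [[0,0.005,0.33],[0,0,0],1]
    - [[0,0.005,0.42],[0,0,0],1]
    - [[0,0.005,0.47],[0,0,0],1]
    - [[0,0.005,0.47],[0,0,0],1]
    - [[0,0.005,0.47],[0,0,0],1]
    - [[0,0.005,0.47],[0,0,0],-1]
    - [[0,0.005,0.47],[0,0,0],-1]
    - [[0,0.005,0.47],[0,0,0],-1]
    - [[0,0.005,0.47],[0,0,0],-1]
    - [[0,0.005,0.47],[0,0,0],-1]
    - [[0,0.005,0.47],[0,0,0],-1]
    - [[0,0.005,0.47],[0,0,0],-1]
    - [[0,0.005,0.47],[0,0,0],-1]
    - [[0,0.005,0.47],[0,0,0],-1]
    - [[0,0.005,0.47],[0,0,0],-1]

```text
t: 8.58
ee_pos: [476.7, 288.2, 96.6]
orientation: [1.902, 2.501, -0.0]
ft_force: [0.1, -0.5, 0.1]
width: 30.3
grasp_force: 27.5
```

step_arm:
  deltas:
    - [[0,0,0],[0,0,0],-1]
    - [[0,0,0],[0,0,0],-1]
    - [[0,0,0],[0,0,0],-1]
    - [[0,0,0],[0,0,0],-1]

```text
t: 8.92
ee_pos: [476.7, 288.2, 96.6]
orientation: [-1.902, -2.501, 0.0]
ft_force: [0.8, -1.3, -0.3]
width: 30.6
grasp_force: 27.5
```

Run:
```python
from h import *
print(get_obs())
s=img("scene")["pixels"][:,:,::-1]
c=lambda i,x,y,w,h:cv2.resize(i[y:y+h,x:x+w],(800,600),interpolation=cv2.INTER_CUBIC)
cv2.imwrite("pics/m3.png",c(s,230,140,100,75))
```

```text
{'t': 8.9167, 'qpos': array([ 0.523,  0.503,  1.86 , -0.   ,  0.779,  0.252]), 'qvel': array([-0.   ,  0.002,  0.   ,  0.001,  0.   , -0.001]), 'joint_torque': array([  0.363, -51.761, -20.229,   0.193,  -0.148,  -0.001]), 'ee_pos': array([476.67 , 288.234,  96.614]), 'orientation': array([-1.902, -2.501,  0.   ]), 'ft_force': array([ 0.769, -1.312, -0.308]), 'moment': array([-0.243,  0.076,  0.048]), 'grasp_force': 27.471311129629612, 'width': 30.57680807452608}
```

View pics/m3.png

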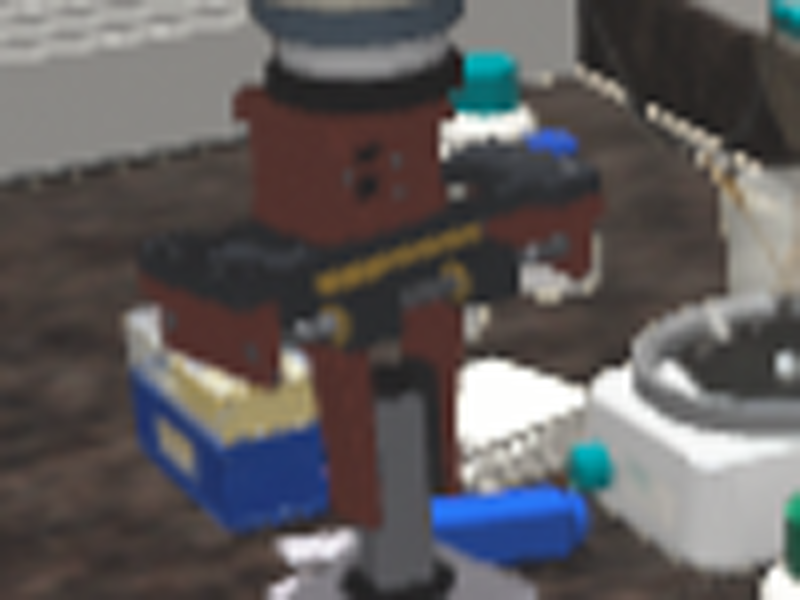

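Run:
```python
from h import *
s=cv2.imread("pics/s1.png");t=cv2.imread("pics/top0.png")
for r in (284//1,):pass
for y in (186,190,194,198): print(y,cv2.cvtColor(s,cv2.COLOR_BGR2GRAY)[y,270:288])
c=img("scene")["pixels"];g=cv2.cvtColor(c,cv2.COLOR_RGB2GRAY)
for y in (190,196,202,206): print(y,g[y,270:290])
print(proj("scene",np.array([476,288,90.])))
g=cv2.cvtColor(t,cv2.COLOR_BGR2GRAY);print(g[213:232,192:210])
```

```text
186 [162 157 146 148 107  69  47  41  39  40  46  56  61  63  64  97 145 233]
190 [148 147 138  86  76  71  74  76  76  78  86  89 159 253 254 254 254 254]
194 [ 58  58  57  69  74  87  89  88  89  88  89  89  86 179 220 217 246 246]
198 [ 59  60  59  66  74  81  88  89  89  88  88  88  88 103 150 192 171 191]
190 [ 63  56  57  62  58  58  59  75  76  76  86  87  79  47  43  57  59 232
 253 254]
196 [ 53  57  56  57  60  58  58  78  85  86  87  86  87  56  43  53  57 102
 179 148]
202 [ 60  55  56  56  57  58  58  71  86  86  86  85  86  80  91  93  98 100
 100 104]
206 [126 111 163 167 108  74  72  78  87  86  87  87  85  85  71  67  67  67
  66  66]
[279.421 205.028]
[[ 54  50  51  55  33  37  46  45  39  39  37  73 128 128 137 174 199 204]
 [ 51  49  50  49  35  37  76 124 107 173 196 200 206 207 209 218 226 226]
 [ 93 128 145 157 101  71  66 105  96 169 209 213 226 226 226 226 226 227]
 [201 206 201 148  88  64  46  44  54  97 143 156 190 195 205 227 226 227]
 [226 226 214  72  44  45  48  45  47  49  48  67 116 150 158 202 226 226]
 [226 221 180  45  45  48  48  48  50  49  49  
[... 303 characters left out ...]
 40  78  56  53  52  48]
 [222 198 119  44  51  52  54  56  54  57  57  36  51  79  52  47  51  51]
 [219 173 132  69  44  53  56  57  56  41  46  71 109  71  52  48  52  53]
 [220 178 131 120 111  60  43  39  37  52  95 138 127  64  51  52  52  49]
 [224 207 139 101 105  81  86 102 109 119 132 147 116  54  48  52  53  51]
 [226 223 198 127  66  75  83  93 100 104 107 109  87  52  50  52  53  49]
 [226 226 223 198 127  60  62  61  59  61  64  69  60  56  53  50  52  53]
 [226 226 227 223 198 128  59  59  58  57  59  60  59  57  57  51  54  53]
 [227 226 226 226 218 147  58  58  58  57  61  60  58  57  58  56  54  53]
 [227 226 226 227 217 141  53  56  56  59  56  58  60  59  58  53  56  52]]
```

step_arm:
  deltas:
    - [[0,0,0],[0,0,0],0.2]
    - [[0,0,0],[0,0,0],0.2]
    - [[0,0,0],[0,0,0.13],0.2]
    - [[0,0,0],[0,0,0.25],0.2]
    - [[0,0,0],[0,0,0.25],0.2]
    - [[0,0,0],[0,0,0.25],0.2]
    - [[0,0,0],[0,0,0.25],0.2]
    - [[0,0,0],[0,0,0.25],-1]
    - [[0,0,0],[0,0,0.25],-1]
    - [[0,0,0],[0,0,0.25],-1]
    - [[0,0,0],[0,0,0.25],-1]
    - [[0,0,0],[0,0,0.25],-1]
    - [[0,0,0],[0,0,0.25],-1]
    - [[0,0,0],[0,0,0.25],-1]
    - [[0,0,0],[0,0,0.25],-1]

```text
t: 10.27
ee_pos: [476.7, 288.3, 96.7]
orientation: [-2.334, -2.103, 0.0]
ft_force: [-0.9, -0.7, 0.9]
width: 26.7
grasp_force: 29.3
```

step_arm:
  deltas:
    - [[0,0,-0.05],[0,0,0],-1]
    - [[0,0,-0.13],[0,0,0],-1]
    - [[0,0,-0.24],[0,0,0],-1]
    - [[0,0,-0.36],[0,0,0],-1]
    - [[0,0,-0.45],[0,0,0],-1]
    - [[0,0,-0.48],[0,0,0],-1]
    - [[0,0,-0.48],[0,0,0],-1]
    - [[0,0,-0.48],[0,0,0],-1]

```text
t: 10.93
ee_pos: [476.3, 288.0, 239.7]
orientation: [-2.334, -2.102, 0.001]
ft_force: [0.1, 0.5, -2.4]
width: 26.9
grasp_force: 29.3
```

Run:
```python
from h import *
o=get_obs();print(o["ee_pos"],o["qpos"],o["width"])
s=img("scene")["pixels"][:,:,::-1]
c=lambda i,x,y,w,h:cv2.resize(i[y:y+h,x:x+w],(600,600),interpolation=cv2.INTER_CUBIC)
u,v=proj("scene",o["ee_pos"]-[0,0,60]).astype(int);print(u,v)
cv2.imwrite("pics/m4.png",c(s,u-35,v-35,70,70))
print(delta((548,-101,240),down(.5)),R.from_rotvec(o["orientation"]).as_matrix()[:,1])
```

```text
[476.263 287.996 239.699] [ 0.523  0.303  1.767 -0.     1.072  0.627] 26.86990695532196
277 178
(array([-1.264,  0.375, -0.003]), array([-0.002,  0.001, -0.403])) [ 0.995 -0.104 -0.001]
```

View pics/m4.png

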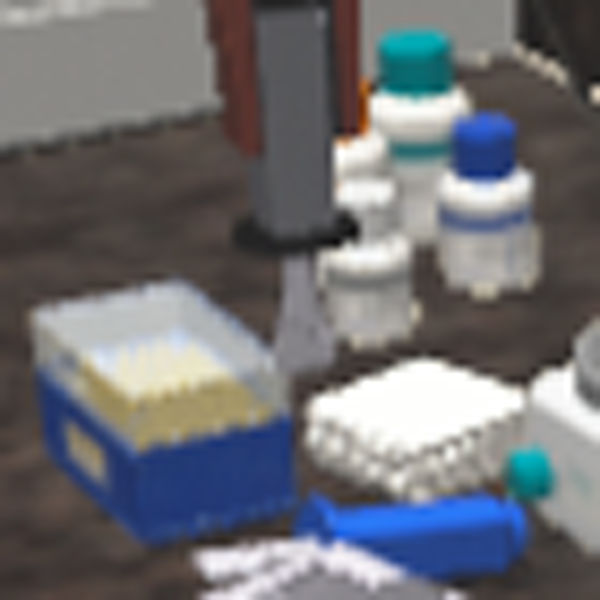

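Run:
```python
from h import *
o=get_obs();p=o["ee_pos"];f=lambda a,b:np.array((277-35+a*70/600,178-35+b*70/600))
Rm=R.from_rotvec(o["orientation"]).as_matrix()
P=np.array([0,0,-86.7+0]);
for n,dz,px in(("flange mid",-86.7+52,(296,232)),("tip",-86.7,(306,370))):
    q=p+[0,0,dz];print(n,proj("scene",q),f(*px),"d per 10mm toolx",proj("scene",q+10*Rm[:,0])-proj("scene",q),"tooly",proj("scene",q+10*Rm[:,1])-proj("scene",q))
I2=img("top")["pixels"];u=proj("top",p-[0,0,60]);print(u,I2[int(u[1])-20:int(u[1])+21:10,int(u[0])-20:int(u[0])+21:10].mean(2))
```

```text
flange mid [276.842 170.635] [276.533 170.067] d per 10mm toolx [-1.029 -0.999] tooly [ 3.142 -0.502]
tip [278.022 186.666] [277.7   186.167] d per 10mm toolx [-1.018 -1.077] tooly [ 3.083 -0.534]
[197.752 216.588] [[147.333  83.    190.667  78.     42.333]
 [169.333 157.667  95.333 182.667  37.   ]
 [182.    177.333 150.    110.333 128.   ]
 [181.    178.667 171.333 117.333 158.333]
 [184.667 183.667 177.667 158.333  87.667]]
```

step_arm:
  deltas:
    - [[-0.1,0.03,0],[0,0,0],-1]
    - [[-0.22,0.07,0],[0,0,0],-1]
    - [[-0.35,0.11,0],[0,0,0],-1]
    - [[-0.48,0.15,0],[0,0,0],-1]
    - [[-0.6,0.18,0],[0,0,0],-1]
    - [[-0.72,0.22,0],[0,0,0],-1]
    - [[-0.83,0.25,0],[0,0,0],-1]
    - [[-0.9,0.27,0],[0,0,0],-1]

```text
t: 11.75
ee_pos: [528.5, 8.4, 239.0]
orientation: [-2.335, -2.1, 0.004]
ft_force: [-0.1, -0.6, -0.8]
width: 26.9
grasp_force: 29.3
```

step_arm:
  deltas:
    - [[-0.08,0.03,0],[0,0,-0.08],-1]
    - [[-0.16,0.05,0],[0,0,-0.16],-1]
    - [[-0.24,0.07,0],[0,0,-0.24],-1]
    - [[-0.31,0.09,0],[0,0,-0.32],-1]
    - [[-0.36,0.105,0],[0,0,-0.4],-1]
    - [[-0.364,0.105,0],[0,0,-0.48],-1]
    - [[-0.364,0.105,0],[0,0,-0.536],-1]
    - [[-0.364,0.105,0],[0,0,-0.536],-1]
    - [[-0.364,0.105,0],[0,0,-0.536],-1]

```text
t: 12.5
ee_pos: [548.4, -100.5, 239.2]
orientation: [-1.329, -2.844, 0.001]
ft_force: [-0.2, -0.1, -2.0]
width: 26.8
grasp_force: 29.3
```

Run:
```python
from h import *
o=get_obs();print(o["ee_pos"],o["qpos"],o["width"]);print(delta((547,-101,146),down(.7)))
```

```text
[ 548.41  -100.47   239.218] [-0.203  0.306  1.764  0.     1.073 -0.899] 26.786334763918465
(array([ 0.001, -0.004,  0.311]), array([-0.001, -0.001, -0.002]))
```

step_arm:
  deltas:
    - [[0,-0.004,0.08],[0,0,0],-1]
    - [[0,-0.004,0.16],[0,0,0],-1]
    - [[0,-0.004,0.23],[0,0,0],-1]
    - [[0,-0.004,0.28],[0,0,0],-1]
    - [[0,-0.004,0.31],[0,0,0],-1]
    - [[0,-0.004,0.31],[0,0,0],-1]
    - [[0,-0.004,0.31],[0,0,0],-1]

```text
t: 13.08
ee_pos: [548.1, -101.1, 147.4]
orientation: [-1.326, -2.847, 0.0]
ft_force: [0.2, -0.0, -0.2]
width: 26.9
grasp_force: 29.3
```

Run:
```python
from h import *
o=get_obs();print(o["ee_pos"])
s=img("scene")["pixels"][:,:,::-1]
u,v=proj("scene",o["ee_pos"]-[0,0,95]).astype(int);print(u,v)
cv2.imwrite("pics/m5.png",cv2.resize(s[v-22:v+23,u-30:u+30],(800,600),interpolation=cv2.INTER_CUBIC))
```

```text
[ 548.086 -101.096  147.438]
368 264
```

View pics/m5.png

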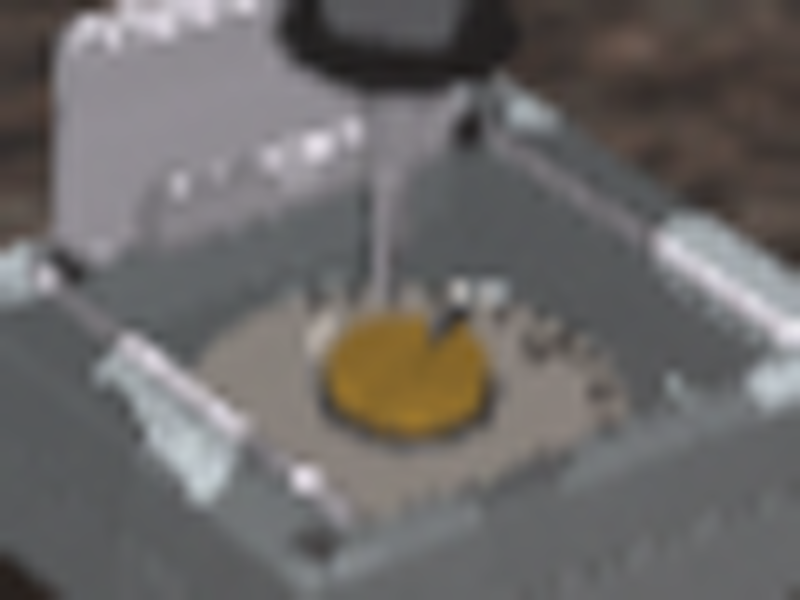

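Run:
```python
from h import *
o=get_obs();p=o["ee_pos"];f=lambda a,b:np.array((368-30+a*60/800,264-22+b*45/600))
Rm=R.from_rotvec(o["orientation"]).as_matrix();print(Rm)
t=p-[0,0,86.7];print("tip pred",t,(proj("scene",t)-[338,242])/.075)
for q in((408,368),(408,365)):
  c=plane("scene",f(*q),40);print("screw scene",c,"above",(proj("scene",c+[0,0,t[2]-40])-[338,242])/.075)
print((proj("scene",t+10*Rm[:,0])-proj("scene",t))/.075,(proj("scene",t+10*Rm[:,1])-proj("scene",t))/.075)
a=img("scene",False)["pixels"];print(a[256:268,362:372].sum(2)//3)
```

```text
[[-0.643  0.766  0.001]
 [ 0.766  0.643 -0.   ]
 [-0.     0.    -1.   ]]
tip pred [ 548.623 -101.248   61.466] [412.56  263.182]
screw scene [ 546.211 -104.198   40.   ] above [410.969 273.479]
screw scene [ 546.825 -103.31    40.   ] above [410.967 270.532]
[-50.165  -8.578] [ 13.636 -25.631]
[[117 111 104 101 139 140 115  99  98  94]
 [101  99  99  99 153 137 107  97  97  93]
 [ 98  99  99  99 129 119 105  97  91  91]
 [ 98  99 100  98 114 114 103  93  89  90]
 [ 98  97  95  93 155 118  99  90  89  89]
 [ 93  92  90  89 158 113  93  89  89  89]
 [103 104  91  88 143 111  91  89  89  89]
 [109 111  83 104 135  99 111 109  82 104]
 [104 119  94 121 129  99 126 126  95 104]
 [142 132 116 120 117 106 116 117 109  80]
 [169 132 110 103  99  97 100  99  94  68]
 [150 113  95  93  92  95  95  93  80  83]]
```

step_arm:
  deltas:
    - [[-0.006,-0.001,0],[0,0,0],-1]
    - [[-0.0125,-0.002,0.02],[0,0,0],-1]
    - [[-0.0125,-0.002,0.04],[0,0,0],-1]
    - [[-0.0125,-0.002,0.057],[0,0,0],-1]
    - [[-0.0125,-0.002,0.057],[0,0,0],-1]
    - [[-0.0125,-0.002,0.057],[0,0,0],-1]

```text
t: 13.68
ee_pos: [549.6, -104.5, 130.0]
orientation: [-1.325, -2.847, 0.0]
ft_force: [-0.6, -0.6, -1.0]
width: 26.9
grasp_force: 29.3
```

Run:
```python
from h import *
o=get_obs();print(o["ee_pos"],o["ft_force"])
a=img("scene")["pixels"];print(a[254:276,358:380].sum(2)//3)
h=cv2.cvtColor(a,cv2.COLOR_RGB2HSV)[:,:,1];print(h[262:276,358:380])
```

```text
[ 549.65  -104.515  129.964] [-0.563 -0.575 -0.963]
[[183 183 208 156 132  92  53  37  36  35  36  35  36  34  36  49  51  69
   82 104 118 103]
 [140 136 147 149 144 121  92  82  81  80  84  84  79  65  70  76  77  88
   91  91 104 111]
 [135 134 131 128 119 112 104 101 103 114 122 123 116  89  88  88  88  89
   89  89  85  99]
 [131 118 113 107 103 100  99  99 103 123 133 134 127  98  88  87  87  88
   89  88  89  92]
 [115 104 100  98  99  98  99  98 102 124 133 133 126  97  87  87  87  88
   88  88  88  88]
 [100 100  99  99  98  99  99  98 104 122 129 133 126  94  89  86  87  87
   88  88  88  89]
 [100 100  99  98  98  97  95  93 100 131 135 131 116  93  90  86  89  88
   88  88  88  88]
 [ 99  98 102  97  94  92  89  89  92 134 139 120  99  90  88  88  89  88
   88  89  88  88]
 [ 96  93  96  92 103 105  91  88  89 119 125 108  90  89  89  89  88  88
   88  89  87  88]
 [ 91  88 103  88 108 112  83 104 113 124 126 110  83 104 102 116 151 142
  141  96  87  85]
 [100 107 122  87 103 119  94 121 129 135 126 112  93 104  87 118 155 137
  133 100  88  86]
 [121 125 130 113 143 132
[... 1601 characters left out ...]
2 149 166 176 173 174  88  28
   24  24  24  26]
 [ 21  24  24  20  96 164 175 174 174  32  84 160 173 175 175 173 107  30
   26  22  23  21]
 [ 23  24  22  19 101 171 176 174 174 105 145 173 173 175 173 176 106  25
   21  22  24  22]
 [ 22  22  22  17  65 172 178 175 173 174 176 175 179 176 177 175  95  22
   25  24  26  24]
 [ 24  22  23  22  21 131 164 173 174 175 174 176 177 177 175 156  59  23
   23  22  26  24]
 [ 22  22  24  23  22  32 100 138 163 164 176 181 166 155 136  86  19  23
   23  24  24  24]
 [ 23  22  22  24  24  22  23  36 100 110 135 135 114  84  24  23  23  25
   26  24  24  24]
 [  8  21  24  24  22  22  25  24  21  20  21  21  20  23  21  23  24  23
   24  26  23  19]]
```

step_arm:
  deltas:
    - [[0,0,0.003],[0,0,0],-1]
    - [[0,0,0.006],[0,0,0],-1]
    - [[0,0,0.006],[0,0,0],-1]

```text
t: 13.98
ee_pos: [550.1, -104.6, 128.7]
orientation: [-1.326, -2.848, 0.0]
ft_force: [-0.3, -0.1, -1.0]
width: 27.5
grasp_force: 29.3
```

step_arm:
  deltas:
    - [[0,0,0.003],[0,0,0],-1]
    - [[0,0,0.005],[0,0,0],-1]
    - [[0,0,0.005],[0,0,0],-1]

```text
t: 14.23
ee_pos: [550.0, -104.6, 127.2]
orientation: [-1.326, -2.848, 0.0]
ft_force: [0.6, 0.4, -2.2]
width: 26.7
grasp_force: 29.3
```

step_arm:
  deltas:
    - [[0,0,0.002],[0,0,0],-1]
    - [[0,0,0.004],[0,0,0],-1]
    - [[0,0,0.004],[0,0,0],-1]

```text
t: 14.48
ee_pos: [550.2, -104.6, 126.2]
orientation: [1.326, 2.848, 0.0]
ft_force: [-0.9, -1.0, 0.6]
width: 27.0
grasp_force: 29.3
```

step_arm:
  deltas:
    - [[0,0,0.002],[0,0,0],-1]
    - [[0,0,0.004],[0,0,0],-1]
    - [[0,0,0.004],[0,0,0],-1]

```text
t: 14.73
ee_pos: [550.5, -104.7, 125.6]
orientation: [1.325, 2.848, 0.0]
ft_force: [-0.9, -0.5, 7.9]
width: 26.9
grasp_force: 29.3
```

step_arm:
  deltas:
    - [[0,-0.0007,0],[0,0,0.033],-1]
    - [[0,-0.0014,0],[0,0,0.067],-1]
    - [[0,-0.0021,0],[0,0,0.1],-1]
    - [[0.0003,-0.0028,0],[0,0,0.133],-1]
    - [[0.0003,-0.0028,0],[0,0,0.133],-1]

```text
t: 15.15
ee_pos: [549.5, -105.0, 124.9]
orientation: [1.605, 2.7, 0.0]
ft_force: [-0.2, 0.5, -1.4]
width: 27.2
grasp_force: 29.3
```

step_arm:
  deltas:
    - [[0,0,0.004],[0,0,0],-1]
    - [[0,0,0.007],[0,0,0],-1]
    - [[0,0,0.007],[0,0,0],-1]

```text
t: 15.4
ee_pos: [549.1, -105.0, 122.4]
orientation: [-1.601, -2.702, 0.0]
ft_force: [-0.5, 0.4, -1.7]
width: 27.0
grasp_force: 29.3
```

step_arm:
  deltas:
    - [[0,0,0.003],[0,0,0],-1]
    - [[0,0,0.005],[0,0,0],-1]
    - [[0,0,0.005],[0,0,0],-1]
    - [[0,0,0.005],[0,0,0],-1]

```text
t: 15.73
ee_pos: [549.4, -105.0, 121.2]
orientation: [-1.603, -2.702, 0.0]
ft_force: [0.3, 0.5, -2.0]
width: 26.9
grasp_force: 29.3
```

step_arm:
  deltas:
    - [[0,-0.0014,0],[0,0,0.067],-1]
    - [[0.0002,-0.0021,0],[0,0,0.1],-1]
    - [[0.0003,-0.0028,0],[0,0,0.133],-1]
    - [[0.0004,-0.0035,0],[0,0,0.167],-1]
    - [[0.0006,-0.0042,0],[0,0,0.2],-1]
    - [[0.0008,-0.0049,0],[0,0,0.233],-1]
    - [[0.0011,-0.0056,0],[0,0,0.267],-1]
    - [[0.0014,-0.0062,0],[0,0,0.3],-1]
    - [[0.0018,-0.0069,0],[0,0,0.333],-1]
    - [[0.0021,-0.0075,0],[0,0,0.367],-1]
    - [[0.0025,-0.0081,0],[0,0,0.4],-1]
    - [[0.0029,-0.0087,0],[0,0,0.433],-1]
    - [[0.0029,-0.0087,0],[0,0,0.433],-1]

```text
t: 16.82
ee_pos: [546.5, -104.9, 121.2]
orientation: [-2.382, -2.046, -0.0]
ft_force: [-0.2, 2.9, -1.0]
width: 26.4
grasp_force: 29.3
```

Run:
```python
from h import *
o=get_obs();y=R.from_rotvec(o["orientation"]).as_matrix()[:,1];print(o["ee_pos"],o["ft_force"],o["moment"],np.arctan2(y[1],y[0]))
t=img("top")["pixels"][:,:,::-1];s=img("scene")["pixels"][:,:,::-1]
c=lambda i,x,y,w,h:cv2.resize(i[y:y+h,x:x+w],(800,600),interpolation=cv2.INTER_CUBIC)
cv2.imwrite("pics/m6.png",c(s,340,240,60,45))
a=[s[250:285,345:400]];
```

```text
[ 546.452 -104.906  121.202] [-0.183  2.924 -1.043] [0.833 0.119 0.093] -0.1513005701120732
```

View pics/m6.png

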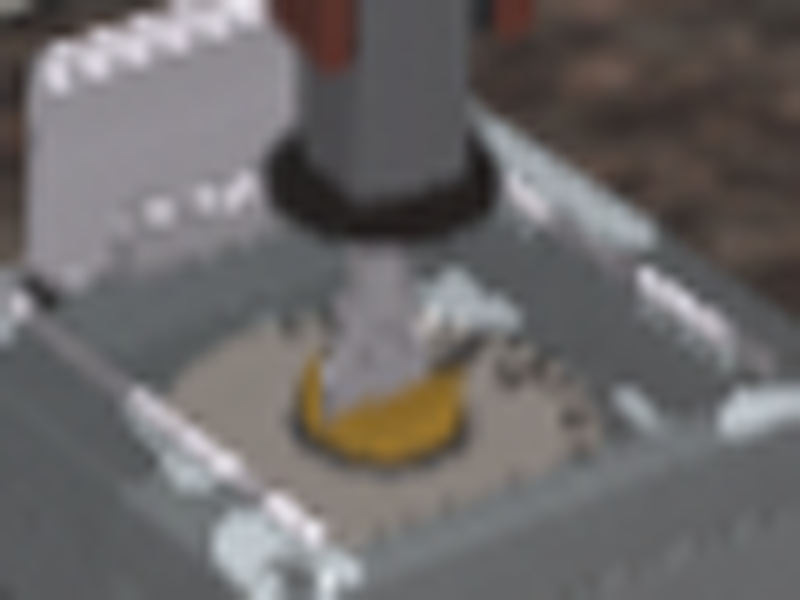

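```bash
cat > ptr.py <<'E'
from h import *
# sample darkness on arcs round the screw in the scene image, z=30
c0=plane("scene",(0,0),39)
a=img("scene")["pixels"].astype(np.float32).mean(2)
C=np.array([546.2,-101.8,0])
for z,r in((31,22),(31,26),(31,30),(29,33),(29,36),(29,39)):
    v=[]
    for th in np.arange(-0.6,0.75,0.05):
        u=proj("scene",C+[r*np.cos(th),r*np.sin(th),z]); v.append(cv2.getRectSubPix(a,(1,1),(float(u[0]),float(u[1])))[0,0])
    print(r,np.array(v).astype(int))
print(np.round(np.arange(-0.6,0.75,0.05),2))
print([((proj("scene",C+[35*np.cos(t),35*np.sin(t),29])-[340,240])/.075).round() for t in(0.05,.25,.45)])
for p in((485,340),(470,350),(525,360)):
    q=plane("scene",(340+p[0]*.075,240+p[1]*.075),30)-C;print(p,np.hypot(*q[:2]),np.arctan2(q[1],q[0]))
E
python3 ptr.py
```

```text
22 [129 129 129 129 129 129 128 127 125 123 121 120 119 117 114 112 109 101
  94  90  90  90  96 105 116 120 123]
26 [130 130 131 131 131 131 131 131 131 130 128 128 129 130 129 129 125 116
 106  95  86  81  85  91 109 127 131]
30 [131 131 131 131 131 131 131 131 131 127 121 118 115 112 114 121 130 126
 120 103  84  75  75  87 101 117 130]
33 [130 131 131 131 131 131 131 131 131 131 131 127 121 111 107 106 111 124
 128 121 105  84  75  76  91 108 124]
36 [118 119 119 119 116 117 124 130 130 129 126 125 123 113  97  83  94 100
 116 126 109  89  73  79  93 110 123]
39 [ 99 102 108 111 102  93  93 101 115 118 116 114 109 102  98  95  96 100
 102 115 116  88  76  82  97 111 124]
[-0.6  -0.55 -0.5  -0.45 -0.4  -0.35 -0.3  -0.25 -0.2  -0.15 -0.1  -0.05
  0.    0.05  0.1   0.15  0.2   0.25  0.3   0.35  0.4   0.45  0.5   0.55
  0.6   0.65  0.7 ]
[array([514., 382.]), array([489., 368.]), array([460., 356.])]
(485, 340) 41.6309065782718 0.40205792019437187
(470, 350) 36.696992686737396 0.4146939090259923
(525, 360) 41.1612575865282 0.14784515851119587
```

step_arm:
  deltas:
    - [[0,-0.0007,0],[0,0,0.033],-1]
    - [[0,-0.0014,0],[0,0,0.067],-1]
    - [[0.0002,-0.0021,0],[0,0,0.1],-1]
    - [[0.0003,-0.0028,0],[0,0,0.133],-1]
    - [[0.0004,-0.0035,0],[0,0,0.167],-1]
    - [[0.0006,-0.0042,0],[0,0,0.2],-1]
    - [[0.0006,-0.0042,0],[0,0,0.2],-1]
    - [[0.0006,-0.0042,0],[0,0,0.2],-1]

```text
t: 17.68
ee_pos: [545.2, -104.5, 121.2]
orientation: [-2.659, -1.67, -0.0]
ft_force: [-0.8, 6.5, -1.0]
width: 26.5
grasp_force: 29.4
```

```bash
sed -i 's/546.2,-101.8/547.0,-101.2/' ptr.py; python3 ptr.py; python3 -c "
from h import *
s=img('scene')['pixels'][:,:,::-1];cv2.imwrite('pics/m7.png',cv2.resize(s[248:278,355:395],(800,600),interpolation=cv2.INTER_CUBIC))
print(get_obs()['moment'],get_obs()['ft_force'])"
```

```text
22 [130 130 129 129 129 129 129 129 127 125 122 117 112 105 100  95  92  93
  96 100 103 105 109 117 126 129 131]
26 [130 130 130 130 130 130 130 130 130 128 124 121 118 111 100  89  79  78
  87  98 108 117 118 117 124 133 135]
30 [131 131 131 131 131 131 131 131 129 125 119 111 102  95  88  80  79  83
  93 105 113 120 126 126 122 126 133]
33 [130 130 130 130 130 130 130 131 131 130 130 127 120 102  93  86  81  79
  81  91 105 113 121 127 125 122 130]
36 [118 117 116 113 110 111 120 129 130 126 124 123 117 109  88  72  72  69
  72  87 103 113 124 129 127 123 126]
39 [100 105 110 106  97  90  96 104 112 115 113 111 105  97  90  80  72  73
  80  95 108 110 113 127 124 120 120]
[-0.6  -0.55 -0.5  -0.45 -0.4  -0.35 -0.3  -0.25 -0.2  -0.15 -0.1  -0.05
  0.    0.05  0.1   0.15  0.2   0.25  0.3   0.35  0.4   0.45  0.5   0.55
  0.6   0.65  0.7 ]
[array([515., 380.]), array([491., 365.]), array([462., 354.])]
(485, 340) 40.66061569516547 0.39617739978747635
(470, 350) 35.72377510553767 0.4083447061385518
(525, 360) 40.28440834467856 0.13603861017083665
[1.484 0.164 0.112] [ 0.424  5.129 -1.789]
```

View pics/m7.png

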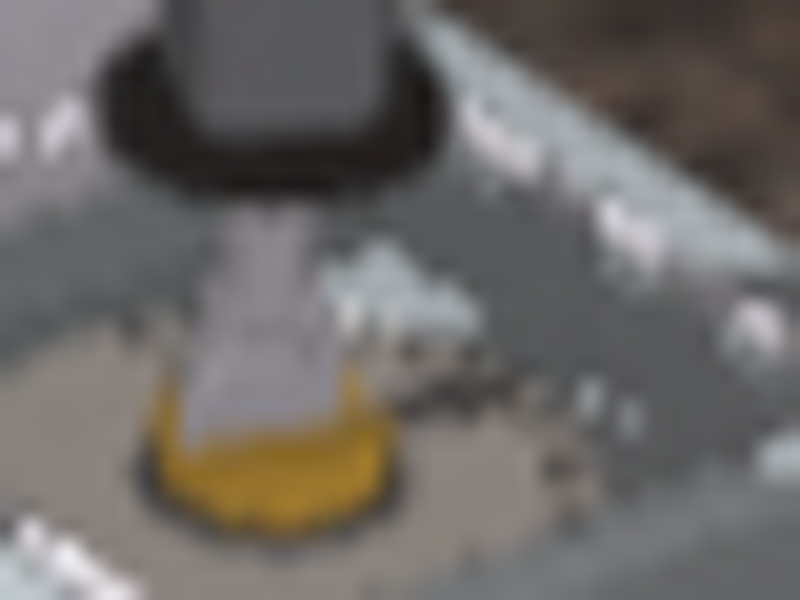

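step_arm:
  deltas:
    - [[0.001,-0.0005,0],[0,0,0.03],-1]
    - [[0.002,-0.001,0],[0,0,0.057],-1]
    - [[0.002,-0.001,0],[0,0,0.057],-1]
    - [[0.002,-0.001,0],[0,0,0.057],-1]

```text
t: 18.17
ee_pos: [545.2, -104.0, 121.2]
orientation: [-2.728, -1.556, 0.0]
ft_force: [-0.8, 5.7, 0.1]
width: 26.7
grasp_force: 29.4
```

```bash
python3 ptr.py; python3 -c "
from h import *
print(get_obs()['moment'],get_obs()['ft_force'])"
```

```text
22 [129 129 129 129 129 129 126 123 118 113 107 100  94  88  85  84  90  97
 103 108 108 108 110 118 125 129 131]
26 [130 131 131 131 131 131 131 130 130 125 116 104  92  82  81  81  81  90
 104 114 116 117 117 116 124 133 136]
30 [131 131 131 131 131 131 131 131 130 127 121 112  98  82  70  72  86  95
 104 116 126 128 125 123 120 124 130]
33 [130 131 131 131 131 131 130 130 130 130 130 128 122 107  90  73  66  81
  95 104 116 126 128 125 122 119 127]
36 [118 117 116 114 110 111 120 129 129 125 123 123 119 113  95  84  81  79
  97 115 115 117 126 128 125 121 123]
39 [101 106 110 107  98  89  96 104 112 114 112 111 107 101  98  94  92  96
 100 113 126 115 112 127 123 119 118]
[-0.6  -0.55 -0.5  -0.45 -0.4  -0.35 -0.3  -0.25 -0.2  -0.15 -0.1  -0.05
  0.    0.05  0.1   0.15  0.2   0.25  0.3   0.35  0.4   0.45  0.5   0.55
  0.6   0.65  0.7 ]
[array([515., 380.]), array([491., 365.]), array([462., 354.])]
(485, 340) 40.66061569516547 0.39617739978747635
(470, 350) 35.72377510553767 0.4083447061385518
(525, 360) 40.28440834467856 0.13603861017083665
[1.281 0.219 0.119] [-1.078  5.27  -0.356]
```

step_arm:
  deltas:
    - [[0.001,0,0],[0,0,-0.04],-1]
    - [[0.001,0.001,0],[0,0,-0.07],-1]
    - [[0.001,0.001,-0.01],[0,0,-0.07],-1]
    - [[0.001,0.001,-0.03],[0,0,-0.07],-1]
    - [[0.001,0.001,-0.08],[0,0,-0.07],-1]
    - [[0.001,0.001,-0.18],[0,0,-0.07],-1]
    - [[0.001,0.001,-0.3],[0,0,-0.07],-1]
    - [[0.001,0.001,-0.4],[0,0,-0.07],-1]
    - [[0.001,0.001,-0.4],[0,0,-0.07],-1]
    - [[0.001,0.001,-0.4],[0,0,-0.07],-1]

```text
t: 19.1
ee_pos: [547.1, -105.0, 243.6]
orientation: [2.642, 1.693, 0.005]
ft_force: [-0.5, -0.2, -1.8]
width: 26.5
grasp_force: 29.4
```

Run:
```python
from h import *
o=get_obs();Rm=R.from_rotvec(o["orientation"]).as_matrix();print(o["ee_pos"],o["qpos"],np.arctan2(Rm[1,1],Rm[0,1]))
# return: driver axis = TCP + 4.3*toolx ; original yaw -0.104, TCP there was (476.5,288.2)
print(delta((476.5,288.2,240),down(-.104)))
```

```text
[ 547.133 -105.05   243.65 ] [-0.211  0.297  1.766 -0.001  1.073  0.22 ] -0.43089983660465536
(array([ 1.093, -0.761,  0.009]), array([ 0.003,  0.   , -0.218]))
```

step_arm:
  deltas:
    - [[0.1,-0.07,0],[0,0,0],-1]
    - [[0.22,-0.15,0],[0,0,0],-1]
    - [[0.34,-0.23,0],[0,0,0],-1]
    - [[0.46,-0.31,0],[0,0,0],-1]
    - [[0.58,-0.4,0],[0,0,0],-1]
    - [[0.7,-0.48,0],[0,0,0],-1]
    - [[0.8,-0.56,0],[0,0,0],-1]
    - [[0.8,-0.56,0],[0,0,0],-1]

```text
t: 19.77
ee_pos: [490.9, 188.2, 239.7]
orientation: [-2.64, -1.7, 0.003]
ft_force: [-0.6, -0.0, -1.5]
width: 26.7
grasp_force: 29.4
```

step_arm:
  deltas:
    - [[0.1,-0.07,0],[0,0,-0.07],-1]
    - [[0.2,-0.14,0],[0,0,-0.14],-1]
    - [[0.27,-0.19,0],[0,0,-0.2],-1]
    - [[0.29,-0.2,0],[0,0,-0.218],-1]
    - [[0.29,-0.2,0],[0,0,-0.218],-1]
    - [[0.29,-0.2,0],[0,0,-0.218],-1]

```text
t: 20.27
ee_pos: [474.6, 286.9, 240.1]
orientation: [2.334, 2.102, -0.004]
ft_force: [0.5, -0.3, -1.7]
width: 26.5
grasp_force: 29.4
```

Run:
```python
from h import *
o=get_obs();Rm=R.from_rotvec(o["orientation"]).as_matrix();p=o["ee_pos"];print(p,np.arctan2(Rm[1,1],Rm[0,1]))
print(delta((476.5,287,97.5),down(-.104)))
# pointer check from top: darkness on arcs
a=img("top")["pixels"].astype(np.float32).mean(2);C=np.array([547.5,-100.2,0]);ths=np.arange(-.5,.85,.05)
for z,r in((31,20),(31,24),(31,28),(29,34),(29,38)):
    print(r,[int(cv2.getRectSubPix(a,(1,1),tuple(map(float,proj("top",C+[r*np.cos(t),r*np.sin(t),z]))))[0,0]) for t in ths])
print(ths)
# tip in scene: blade pixels
img("scene");g=I["scene"]["pixels"].astype(int).mean(2);u=proj("scene",p-[0,0,86.7]);print(u);u=u.astype(int);print(g[u[1]-6:u[1]+4,u[0]-9:u[0]+9].astype(int))
cv2.imwrite("pics/m8.png",cv2.resize(I["top"]["pixels"][190:240,350:415,::-1],(780,600),interpolation=cv2.INTER_CUBIC))
```

```text
[474.553 286.871 240.124] -0.10444785157184108
(array([0.002, 0.007, 0.475]), array([-0.001,  0.001, -0.   ]))
20 [198, 193, 190, 189, 187, 185, 181, 168, 151, 141, 138, 139, 155, 172, 179, 184, 185, 183, 182, 187, 191, 191, 188, 184, 183, 184, 186]
24 [216, 217, 217, 217, 217, 217, 217, 215, 180, 146, 126, 112, 150, 184, 200, 213, 215, 216, 216, 216, 217, 217, 217, 217, 217, 216, 216]
28 [217, 217, 218, 217, 217, 217, 217, 215, 195, 155, 127, 111, 162, 197, 210, 215, 217, 217, 216, 217, 216, 216, 216, 216, 216, 215, 216]
34 [216, 216, 215, 212, 215, 216, 216, 205, 179, 144, 116, 107, 162, 195, 213, 217, 216, 216, 217, 216, 216, 217, 217, 215, 216, 217, 216]
38 [189, 210, 209, 167, 182, 210, 213, 184, 198, 185, 140, 90, 141, 191, 196, 196, 212, 216, 199, 201, 214, 216, 190, 187, 210, 197, 188]
[-0.5  -0.45 -0.4  -0.35 -0.3  -0.25 -0.2  -0.15 -0.1  -0.05 -0.    0.05
  0.1   0.15  0.2   0.25  0.3   0.35  0.4   0.45  0.5   0.55  0.6   0.65
  0.7   0.75  0.8 ]
[277.76  186.425]
[[146 130  80  72  73  77 111 126 128 133 132 129 156 162 170 175 168 168]
 [171 155 129  90  74  73 127 132 119 129 129 145 149 157 164 169 171 171]
 [181 171 165 150  90  72 141 136 127 131 130 143 126 115 122 175 166 161]
 [182 182 179 177 136 119 140 133 132 132 132 132 123  80  69 132 119 114]
 [184 183 183 180 171 158 150 134 133 132 131 131 139  83  67  64  62  63]
 [200 184 182 182 166 175 148 133 132 124 114 113 112  70  60  61  61  61]
 [200 180 164 157 146 159 137 123 103  91  82  81  63  61  62  62  62  97]
 [164 158 141 137 143 141 142 122  76  67  66  64  63  61  61 140 234 240]
 [140 139 138 137 141 143 142 113  72  62  63  63 138 148 231 244 253 253]
 [141 139 138 136 134 140 141 111  70  63 145 232 244 245 253 253 253 253]]
```

View pics/m8.png

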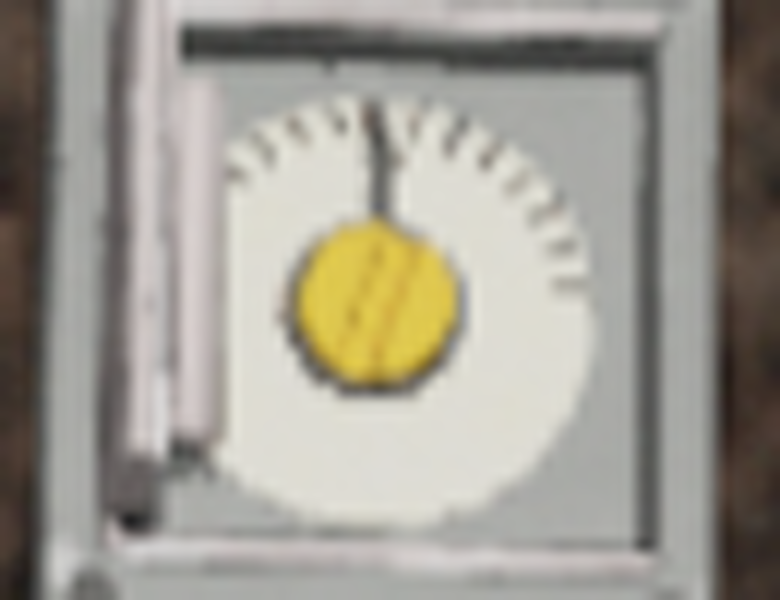

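step_arm:
  deltas:
    - [[0,0.007,0.08],[0,0,0],-1]
    - [[0,0.007,0.18],[0,0,0],-1]
    - [[0,0.007,0.28],[0,0,0],-1]
    - [[0,0.007,0.36],[0,0,0],-1]
    - [[0,0.007,0.42],[0,0,0],-1]
    - [[0,0.007,0.45],[0,0,0],-1]
    - [[0,0.007,0.46],[0,0,0],-1]
    - [[0,0.007,0.47],[0,0,0],-1]
    - [[0,0.007,0.47],[0,0,0],-1]
    - [[0,0.007,0.47],[0,0,0],-1]

```text
t: 21.2
ee_pos: [477.8, 287.8, 101.3]
orientation: [2.333, 2.103, 0.003]
ft_force: [0.4, 0.1, -1.4]
width: 26.9
grasp_force: 29.4
```

step_arm:
  deltas:
    - [[-0.002,-0.003,0.005],[0,0,0],-1]
    - [[-0.002,-0.003,0.01],[0,0,0],-1]
    - [[-0.002,-0.003,0.01],[0,0,0],-1]
    - [[-0.002,-0.003,0.01],[0,0,0],-1]

```text
t: 21.53
ee_pos: [476.1, 287.3, 97.5]
orientation: [2.333, 2.104, 0.0]
ft_force: [-0.0, 0.7, -0.8]
width: 26.8
grasp_force: 29.4
```

step_arm:
  deltas:
    - [[0,0,0.003],[0,0,0],-1]
    - [[0,0,0.006],[0,0,0],-1]
    - [[0,0,0.006],[0,0,0],-1]

```text
t: 21.78
ee_pos: [476.3, 287.4, 96.6]
orientation: [2.333, 2.104, 0.001]
ft_force: [-3.3, -1.4, 10.2]
width: 26.9
grasp_force: 29.4
```

step_arm:
  deltas:
    - [[0,0,-0.003],[0,0,0],0.3]
    - [[0,0,-0.003],[0,0,0],0.3]
    - [[0,0,-0.003],[0,0,0],0.3]
    - [[0,0,-0.003],[0,0,0],0.3]
    - [[0,0,-0.003],[0,0,0],0.3]
    - [[0,0,-0.1],[0,0,0],0.3]
    - [[0,0,-0.2],[0,0,0],0.3]
    - [[0,0,-0.3],[0,0,0],0.3]
    - [[0,0,-0.42],[0,0,0],0.3]
    - [[0,0,-0.5],[0,0,0],0.3]
    - [[0,0,-0.5],[0,0,0],0.3]
    - [[0,0,-0.5],[0,0,0],0.3]

```text
t: 22.78
ee_pos: [476.8, 287.5, 246.8]
orientation: [2.332, 2.104, 0.005]
ft_force: [0.2, -0.9, -0.6]
width: 57.3
grasp_force: 0.0
```

Run:
```python
from h import *
img("scene");img("top");a=I["scene"]["pixels"];g=cv2.cvtColor(a,cv2.COLOR_RGB2GRAY)
s1=cv2.cvtColor(cv2.imread("pics/s1.png"),cv2.COLOR_BGR2GRAY)
d=cv2.absdiff(g,s1)
print("stand/handle diff max",d[180:240,262:300].max(),"mean",d[180:240,262:300].mean())
for y in(188,194,200,206):print(y,g[y,268:290],s1[y,268:290])
for n,P in(("handle top",(476,290,151)),("mid",(476,290,80)),):print(n,proj("scene",np.array(P,float)))
# bystander shift: compare colour blobs before/after
b=cv2.cvtColor(cv2.imread("pics/scene0.png"),cv2.COLOR_BGR2HSV);h=cv2.cvtColor(a,cv2.COLOR_RGB2HSV)
for nm,lo,hi in(("yellow",(22,150,150),(32,255,255)),("red",(0,180,120),(5,255,255)),("green",(65,150,60),(85,255,255))):
    for q in(b,h):
        m=cv2.inRange(q,lo,hi);n,_,st,ce=cv2.connectedComponentsWithStats(m);print(nm,[ce[i].round(1).tolist() for i in range(1,n) if st[i,4]>40])
```

```text
stand/handle diff max 107 mean 2.8201754385964914
188 [151 149 145 139 141 130  65  39  40  39  40  40  38  48 189 244 254 254
 254 254 254 254] [150 149 146 140 141 118  54  39  39  39  40  39  39  90 231 245 254 254
 254 254 254 254]
194 [ 57  59  59  58  58  66  75  78  89  89  88  88  88  88  89 117 215 217
 247 246 238 251] [ 57  58  58  58  57  69  74  87  89  88  89  88  89  89  86 179 220 217
 246 246 238 251]
200 [ 58  59  57  58  58  59  74  77  87  88  88  87  87  88  88  77  62  71
  69 110 155 137] [ 57  60  58  57  57  62  73  78  88  89  89  89  89  89  89  69  61  72
  69 109 155 136]
206 [ 62  90 127 112 165 168 140  86  78  89  88  88  88  88  87  87  73  69
  68  68  68  69] [ 62  91 127 113 165 169 113  80  88  89  89  88  89  89  88  78  71  69
  68  68  68  68]
handle top [277.824 186.744]
mid [279.371 207.698]
yellow [[365.3, 322.5], [409.4, 329.3]]
yellow [[365.3, 322.5], [409.4, 329.3]]
red [[242.5, 263.0], [435.3, 293.5], [370.5, 355.2]]
red [[242.3, 263.5], [435.3, 293.5], [370.5, 355.2]]
green [[334.4, 206.0], [292.3, 291.1]]
green [[334.5, 206.2], [290.6, 290.5]]
```

```bash
python3 -c "
from workcell import *
print(close_job())"
```

```text
the job is handed in; nothing more can be done
None
```

The job is handed in at about 23 s: the cover is folded, the pointer stands about 0.03 rad past the long mark, and the screwdriver is back upright and released in its stand. The listed bystanders I re-checked had not moved (the timer was not re-checked), but the two blue look-alike screwdrivers had fallen over by about 7 s, cause not established.

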